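# Open the shaker's dial fully and tip the draw balls into the basket

### The job

Bring the small pink basket over and set it on the table under the pouring side of the tilting shaker, and turn the shaker's dial by its tab until its largest opening lies squarely over the mouth; keep the shaker upright until then. Then press the side lever down until all four balls have rolled out into the basket, and let the shaker swing back upright, leaving the dial open and the basket upright on the table with the balls in it. Leave everything else on the table where it stands.

Things in the scene. Friction and masses are not known exactly. Their poses are not given: they have to be found in the camera images.
- dispenser: Fixed steel stand of the tilting shaker. Origin on the table straight under the axle, midway between the uprights; +x the pouring side, +y the lever side, z up. Uprights at y = +-63 mm, 30 mm wide in x, 6 mm thick, 216 mm tall; low feet (10 mm high) from x = -73 to +23 mm at the uprights, joined at x = -66 mm; open towards +x.
- axle (a point): Centre of the tilting axle (along the dispenser's y), 200 mm above the table, on the canister's axis. The canister is clear plastic, 108 mm outer diameter, from 100 mm below to 70 mm above the axle when upright, with a white fixed cover and the grey dial on top.
- mouth (a point): Middle of the one fan-shaped mouth in the fixed white cover (12 to 52 mm from the canister's axis, 54 degrees either side), 32 mm from the axis towards the dispenser's +x when upright. It moves with the canister; fully tipped it is about 57 mm to +x of the axle and 145 mm above the table.
- pour_spot (a point): Point on the table 100 mm to +x of the dispenser's origin: about where the balls come down (they land 50 to 150 mm from the origin, within 30 mm either side).
- shaker (a joint): Tilt of the canister about the axle, rad: 0 upright (start), grows as it tips to the dispenser's +x, stop at 1.95; balls begin to run out at about 1.5; if some stay in, tilting back to about 0.9 and down again frees them. A damped spring holds it upright and swings it back when let go (0.3 N m at 0, 0.8 N m at the stop).
- lever_grip (a point): On the centre line of the lever's round black grip (16 mm thick, dispenser y = 87 to 148 mm, lying along y), at y = 117 mm, 100 mm from the axle. Shaker upright: x = 50, z = 287 mm, 60 degrees above the +x horizontal; pressed down it swings in an arc through x = 100, z = 200 to x = 62, z = 121 mm at the stop. Pressing down from above is enough: 6 N rising to 15 N.
- dial (a joint): Turn of the grey dial (116 mm diameter, 5 mm thick disc on the canister, upper face 280 mm above the table) about the canister's axis, rad, growing counter-clockwise from above. 0 and 6.283 both bring the largest opening exactly over the mouth; stops at -0.4 and 6.7. Friction only (about 1.5 N at the tab): it stays where it is left.
- dial_tab (a point): Centre of the top of the dial's upright tab: 20 mm radially, 10 mm thick, 26 mm tall above the disc, 46 mm from the dial's centre, top 306 mm above the table. It stands opposite the largest opening, so it is at the dispenser's -x when that opening is over the mouth.
- large_opening (a point): Middle of the dial's largest opening, fan-shaped like the mouth (12 to 52 mm from the dial's centre, 52 degrees either side), this point 32 mm from the dial's centre; the other two openings are round, 18 and 10 mm wide, 120 degrees either way.
- bag_roll_stand: Fixed stand with two big white bag rolls, an obstacle overhead. Origin on the table under its middle; +x faces the robot side, z up. The nearer roll lies along y from -131 to 129 mm, its front at x = 166 mm, from 280 to 443 mm above the table; end brackets reach y = +-204 mm, behind x = 107 mm, 333 to 409 mm high; the frame below stands behind x = 107 mm too.
- basket: Small loose perforated basket, 120 (x) x 160 (y) x 63 mm tall, 70 g; origin at the centre of its underside, z up. Rim walls about 12 mm thick, centred at x = +-50 and y = +-70 mm; inner floor 2 mm up.
- ball_1_center (a point): Centre of a white 26 mm plastic ball, 15 g; starts inside the canister.
- ball_2_center (a point): Centre of a white 26 mm plastic ball, 15 g; starts inside the canister.
- ball_3_center (a point): Centre of a white 26 mm plastic ball, 15 g; starts inside the canister.
- ball_4_center (a point): Centre of a white 26 mm plastic ball, 15 g; starts inside the canister.
- fish_tin: Bystander: closed round tin, 76 dia x 58 tall mm, origin at the centre of its underside.
- yoghurt_pot: Bystander: white yoghurt tub, 72 dia x 71 tall mm, origin at the centre of its underside.
- coffee_cup: Bystander: lidded dessert cup, 89 dia x 80 tall mm, origin at the centre of its underside.
- drink_can: Bystander: slim drink can, 53 dia x 134 tall mm, origin at the centre of its underside.
- gold_jar: Bystander: jar with a wide press lid, 72 dia x 82 tall mm, origin at the centre of its underside.
- spice_jar: Bystander: small jar with a screw lid, 44 dia x 96 tall mm, origin at the centre of its underside.
- stapler: Bystander: desk stapler standing on its base, 33 x 125 x 51 tall mm, origin at the centre of its underside.

How it is judged (in metres and radians):
On the way, in this order (a step that is already met when the one before it is completed fails the run):
1. the dial's largest opening is over the mouth, the shaker still upright ((value of joint dial between -0.15 and 0.15 rad or value of joint dial between 6.1332 and 6.4332 rad) and value of joint shaker below 0.12 rad), for 0.2 s.
2. the shaker is tipped over with the dial open ((value of joint dial between -0.15 and 0.15 rad or value of joint dial between 6.1332 and 6.4332 rad) and value of joint shaker above 1.3 rad), for 0.1 s.
At the end, for the whole second after the job is handed in: The dial is within 0.15 rad of the place where its largest opening lies over the mouth, the shaker is back upright (tilt under 0.12 rad), the basket stands flat on the table (tilt under 0.1 rad, underside within 8 mm of the table), and all four balls lie inside the basket (all of step 1 and angle between basket's own z axis and vertical below 0.1 rad and height (world z) of basket below 0.008 m and linear speed of basket below 0.02 m/s and x of ball_1_center in the frame of basket between -0.048 and 0.048 m and y of ball_1_center in the frame of basket between -0.068 and 0.068 m and z of ball_1_center in the frame of basket between 0 and 0.06 m and x of ball_2_center in the frame of basket between -0.048 and 0.048 m and y of ball_2_center in the frame of basket between -0.068 and 0.068 m and z of ball_2_center in the frame of basket between 0 and 0.06 m and x of ball_3_center in the frame of basket between -0.048 and 0.048 m and y of ball_3_center in the frame of basket between -0.068 and 0.068 m and z of ball_3_center in the frame of basket between 0 and 0.06 m and x of ball_4_center in the frame of basket between -0.048 and 0.048 m and y of ball_4_center in the frame of basket between -0.068 and 0.068 m and z of ball_4_center in the frame of basket between 0 and 0.06 m); the robot touches nothing.
It fails at once if the shaker is tipped (over 0.6 rad) while the largest opening is not over the mouth (not (value of joint dial between -0.15 and 0.15 rad or value of joint dial between 6.1332 and 6.4332 rad) and value of joint shaker above 0.6 rad).
It fails at once if a bystander is moved by more than 30 mm or tipped over (distance of any of fish_tin, yoghurt_pot, coffee_cup, drink_can, gold_jar, spice_jar, stapler from where it was at the start of the episode above 0.03 m or angle between any of fish_tin, yoghurt_pot, coffee_cup, drink_can, gold_jar, spice_jar, stapler's own z axis and vertical above 0.4 rad).
It also fails if it takes over 72 s, if anything falls off the work surface, if the arm or the gripper's body presses on something with over 40 N, if the wrist force passes 120 N, or if a joint passes its speed limit or range.

### The arm

A 6-joint arm with a two-finger parallel gripper is mounted at the origin on a cart in front of the work surface, level with it; the furniture and walls round the work are solid. World frame = base frame: x ahead of the robot, y to its left, z up, the work surface at z = 0. Lengths are in m, angles in degrees, forces in N, time in s.
With the tool pointing down it reaches from about 0.4 to 0.825 m from the base axis. Payload 7 kg.
Tool frame: the origin (TCP) lies between the finger pads; the fingertips stand 25 mm ahead of it and the grasp point (between the pads) lies 6 mm ahead of it; z points along the fingers, y is the line along which they close (so a half turn about z gives the same grasp; the last joint's range is limited). The gripper opens to 88 mm and grips with 3 to 60 N. Pads are 19 mm wide; open, the fingers measure 130 mm over their backs; the gripper's body (78 mm by 193 mm) begins 47 mm behind the grasp point.
Start: joints at [85.548, 20.546, 0.682, 0, -70.136, -16.507], TCP at [0.241, 0.63, 0.252] pointing down, gripper open.
Joint ranges: [-176.03, 176.03], [-82.01, 121.73], [-58.28, 71.71], [-173.87, 95.51], [-174.79, -0.11], [-173.66, 173.66]. Speed limits (degrees/s): [136.94, 136.94, 172.46, 180, 180, 180].

### API

Orientations are given as [roll, pitch, yaw] about the fixed x, y, z axes, in that order (R = Rz(yaw) Ry(pitch) Rx(roll)).
In Python, from plant import r gives the robot as it stands.
- The arm moves only by the shell command python3 -m crank 'ROWS' [FORCE]. ROWS is JSON, a list of rows, each a list of 3 entries, a list of its own where there are three numbers: the turn, a rotation vector about the tool's x, y, z in degrees, then the shift along the tool's x, y, z in cm, then the closure, from -1 (fully open) to 1 (shut). In form: [[[wx, wy, wz], [dx, dy, dz], fingers], ...]. A call has 1 to 8 rows; each row shifts and turns the commanded pose from where the row before left it, along the tool's axes as they then stand; what a row does not reach is not made up. A row lasts 1/10 s, in which the tool goes at most 50 mm and 8.59 degrees, less where a joint would pass 70% of its speed; a pose out of reach is approached as far as the arm can. A call with a gripper value outside its range is refused whole. The fingers move at their own pace and stop on an object; FORCE is the grip in N (left out, the last holds). Time passes only in rows, so rows that do not move let the fingers close. It gives the time, the measured TCP pose, the force, the opening and the grip force at its end, in the units of the state.
- r.get_state(): the state, without advancing time (a new reading comes with each control period).
- r.capture(name): name is "scene" or "top"; returns a dict with "color" (400x640x3 uint8, red, green, blue), "range_z" (400x640 float32, m along the optical axis (not along the pixel's ray), 0 where there is no reading), "intrinsics" (3x3 intrinsics, pixels), "world_from_camera" (4x4, takes a point from camera to world coordinates). Camera axes: x right, y down, z forward; pixel columns grow to the right and rows downward; lengths in m; the calibration is good to about 2 mm. A picture is of the moment at which its call begins.
- r.close_job(): hands the job in; it is judged then, once.
The state is a dict: "time_s": time; "joints": joint angles; "qd": joint speeds; "joint_torque": joint torques, N m; "tcp_pos": TCP position; "eef_rot": TCP orientation; "contact_force": force on the tool from outside, world axes, zero at the start; "moment": the same for the moment, N m; "gripper_width": finger opening in m; "gripper_force": force on a finger pad.
Only numpy, scipy, OpenCV 4.12 (cv2) and the standard library are available. Lean on these libraries where they do the work, as an engineer would, in place of code of your own. Each camera call takes 0.05 s, during which the arm holds its last target. There are 200 camera calls.

## Working session

There is one attempt and no reset: what is moved stays moved. The work goes in short steps, Python scripts to look and compute and a shell command to move; the robot and the scene stay as the last step left them, time stands still between calls to the robot, and variables do not carry over. Pictures are saved under pics/ and viewed, at most 10 in all, crops included, and the job is handed in when it is done.

```bash
mkdir -p pics; cat > h.py <<'E'
import numpy as np, cv2
from plant import r
def shot(n,f=None):
    c=r.capture(n)
    if f: cv2.imwrite('pics/'+f,c['color'][:,:,::-1])
    return c
def cloud(c):
    K=c['intrinsics'];T=c['world_from_camera'];z=c['range_z']
    v,u=np.mgrid[:400,:640]
    p=np.stack([(u-K[0,2])/K[0,0]*z,(v-K[1,2])/K[1,1]*z,z],-1)
    return p@T[:3,:3].T+T[:3,3]
E
python3 - <<'E'
from h import *
for n in('scene','top'):
    c=shot(n,n+'0.png'); np.savez(n+'0.npz',**c); print(n,c['world_from_camera'].round(3).tolist())
print(r.get_state())
E
```

```text
scene [[0.691, -0.511, 0.511, -0.064], [-0.722, -0.468, 0.509, -0.561], [-0.02, -0.721, -0.692, 1.051], [0.0, 0.0, 0.0, 1.0]]
top [[0.349, -0.87, 0.349, 0.191], [-0.937, -0.325, 0.128, -0.09], [0.002, -0.372, -0.928, 1.186], [0.0, 0.0, 0.0, 1.0]]
{'time_s': 0.1, 'joints': array([ 8.55486726e+01,  2.05856351e+01,  6.38780353e-01, -1.72367643e-02,
       -7.01358053e+01, -1.65064222e+01]), 'qd': array([ 0.0006572 , -0.10951817,  0.21333898,  0.198632  ,  0.03226855,
       -0.00675778]), 'joint_torque': array([-1.08256121e-03, -5.84162378e+01,  2.93748379e+01,  7.01537713e+00,
        1.01253827e-02, -5.06592801e-05]), 'tcp_pos': array([0.24132035, 0.62995691, 0.25073522]), 'eef_rot': array([ 1.79916142e+02, -7.95086427e-03, -2.09636124e+01]), 'contact_force': array([-0.19186719, -0.14672775,  0.23826983]), 'moment': array([ 0.01183573, -0.02885588,  0.07313021]), 'gripper_force': 0.0, 'gripper_width': 0.08753668185940744}
```

View pics/scene0.png

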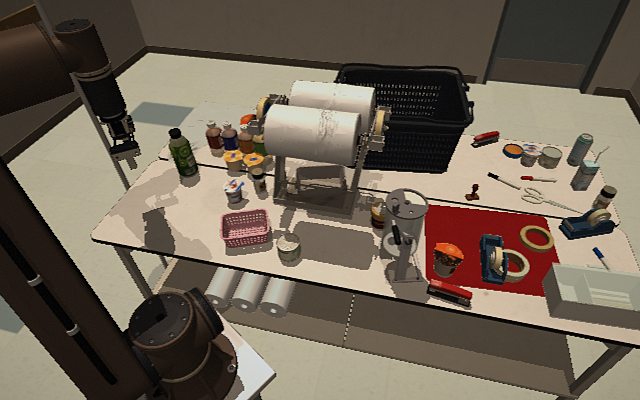

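View pics/top0.png

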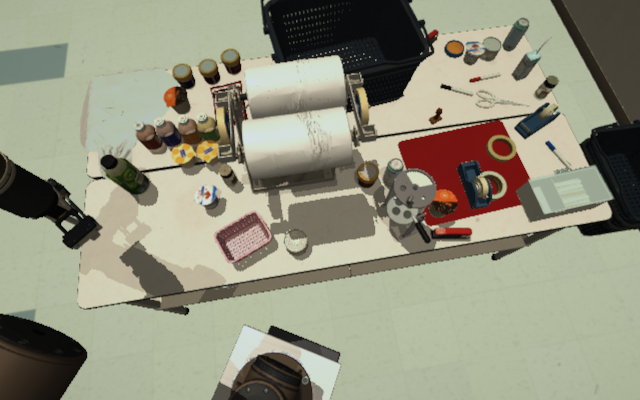

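```bash
python3 - <<'E'
from h import *
S=dict(np.load('scene0.npz'));T=dict(np.load('top0.npz'))
a=cv2.resize(S['color'][165:315,340:490,::-1],(600,600)[:2],interpolation=cv2.INTER_CUBIC)
b=cv2.resize(T['color'][145:255,350:490,::-1],(764,600),interpolation=cv2.INTER_CUBIC)
cv2.imwrite('pics/a.png',a[:, :]);cv2.imwrite('pics/b.png',b)
for n,c in(('S',S),('T',T)):
    P=cloud(c);z=P[...,2];hsv=cv2.cvtColor(c['color'],cv2.COLOR_RGB2HSV)
    ok=c['range_z']>0
    pink=ok&((hsv[...,0]>165)|(hsv[...,0]<5))&(hsv[...,1]>40)&(hsv[...,1]<170)&(hsv[...,2]>90)&(z<.09)&(z>.05)
    nl,l,st,ce=cv2.connectedComponentsWithStats(pink.astype('uint8'))
    i=1+st[1:,4].argmax();q=P[l==i];print(n,'basket',st[i],q.mean(0).round(3),cv2.minAreaRect(q[:,:2].astype('float32')*1000),np.percentile(q[:,2],[5,50,95]).round(3))
    d=ok&(abs(z-.28)<.004)&(P[...,1]<0.05)
    nl,l,st,ce=cv2.connectedComponentsWithStats(d.astype('uint8'))
    for i in 1+st[1:,4].argsort()[::-1][:3]:
        q=P[l==i];print(n,'dial',st[i],cv2.minEnclosingCircle(q[:,:2].astype('float32')*1000))
    t=ok&(z>.298)&(z<.312)&(P[...,1]<0.05);
    nl,l,st,ce=cv2.connectedComponentsWithStats(t.astype('uint8'))
    for i in 1+st[1:,4].argsort()[::-1][:4]:
        q=P[l==i];print(n,'tab',st[i],q.mean(0).round(3))
E
```

```text
S basket [220 209  49  31 334] [0.395 0.273 0.061] ((387.9082946777344, 264.01318359375), (122.76744079589844, 158.24661254882812), 53.93587875366211) [0.052 0.062 0.066]
S dial [ 128  292   65   57 2327] ((-3.2248034477233887, -0.44878384470939636), 66.46117401123047)
S dial [385 188  43  32 790] ((634.7141723632812, -180.73435974121094), 59.93564224243164)
S dial [110 352  23  22 103] ((-104.97264099121094, -29.43293571472168), 23.31039810180664)
S tab [ 98 338  29  37 251] [-0.111 -0.027  0.305]
S tab [ 69 365  28  20 187] [-0.162 -0.019  0.305]
S tab [392 202   7   7  31] [ 0.586 -0.178  0.304]
S tab [352 149   6  17  20] [0.667 0.029 0.305]
T basket [215 231  42  31 125] [0.336 0.272 0.06 ] ((336.85302734375, 275.23980712890625), (141.70724487304688, 72.17588806152344), 88.19209289550781) [0.053 0.06  0.065]
T dial [393 169  43  40 911] ((634.4268188476562, -185.38815307617188), 58.498382568359375)
T dial [236 383  46  17 382] ((29.525827407836914, 3.0636653900146484), 49.305015563964844)
T dial [258 381   2   2   3] ((59.962005615234375, 16.81774139404297), 1.4967454671859741)
T tab [407 196   6   7  28] [ 0.588 -0.18   0.303]
```

View pics/a.png

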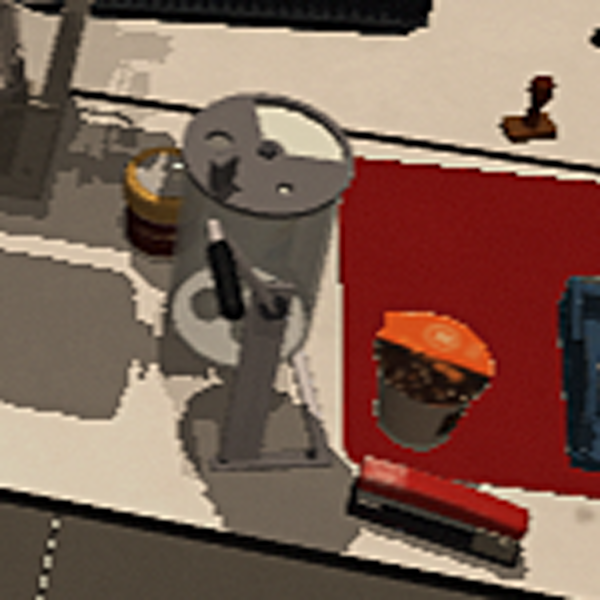

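View pics/b.png

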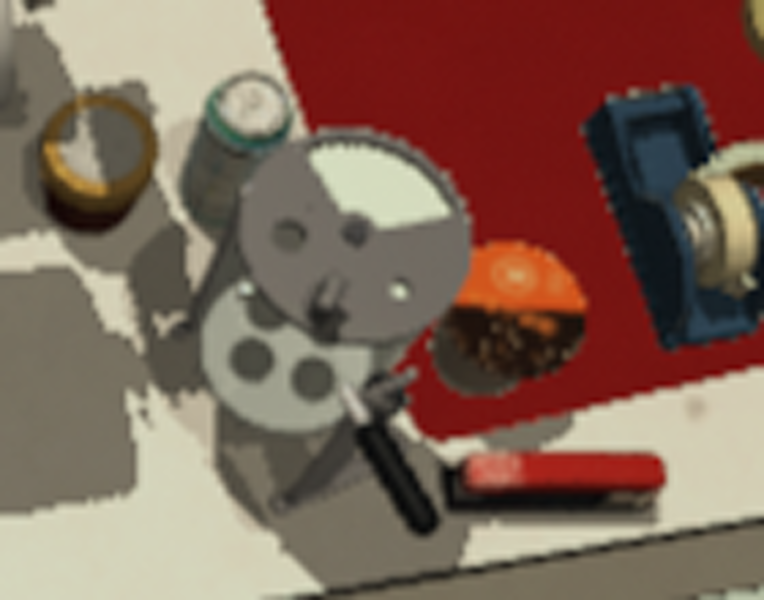

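```bash
python3 - <<'E'
from h import *
S=dict(np.load('scene0.npz'));T=dict(np.load('top0.npz'))
# merged height map, 4mm/px: rows x from 0.85 down to 0.25, cols y from 0.55 to -0.55
H=np.zeros((163,288));C=np.zeros((163,288,3),'uint8')
for c in(S,T):
    P=cloud(c)[c['range_z']>0];col=c['color'][c['range_z']>0]
    i=((0.9-P[:,0])/.004).astype(int);j=((.6-P[:,1])/.004).astype(int)
    m=(i>=0)&(i<163)&(j>=0)&(j<288)&(P[:,2]<.6)
    for a,b,z,k in zip(i[m],j[m],P[m,2],col[m]):
        if z>H[a,b]-(.003): H[a,b]=max(z,H[a,b]);C[a,b]=k
im=cv2.resize(C[:,:,::-1],(288*2,326),interpolation=0)
im2=cv2.resize(cv2.applyColorMap((H/.45*255).clip(0,255).astype('uint8'),cv2.COLORMAP_JET),(576,270+56),interpolation=0)
im=np.vstack([im,im2])[:600]
cv2.imwrite('pics/map.png',cv2.resize(im,(530,600)) if 0 else im[:600])
# grip: dark points high near shaker
for n,c in(('S',S),('T',T)):
    P=cloud(c);g=c['color'].max(-1)
    m=(g<60)&(abs(P[...,2]-.285)<.02)&(np.hypot(P[...,0]-.634,P[...,1]+.182)>.07)&(np.hypot(P[...,0]-.634,P[...,1]+.182)<.2)
    q=P[m];print(n,'grip',len(q),q.min(0).round(3),q.max(0).round(3),q.mean(0).round(3))
    print(cv2.fitLine(q[:,:2].astype('float32'),cv2.DIST_HUBER,0,.01,.01).ravel().round(3))
    # drink can top, roll, jar tops
    for nm,(x0,x1,y0,y1),(z0,z1) in(('near shaker',(.5,.85,-.2,.1),(.06,.15)),):
        m=(P[...,0]>x0)&(P[...,0]<x1)&(P[...,1]>y0)&(P[...,1]<y1)&(P[...,2]>z0)&(P[...,2]<z1)&(c['range_z']>0)
        k,l,st,ce=cv2.connectedComponentsWithStats(m.astype('uint8'))
        for i in range(1,k):
            if st[i,4]>15:
                q=P[l==i];print(n,st[i],q.min(0).round(3),q.max(0).round(3),c['color'][l==i].mean(0).round())
    m=(P[...,2]>.27)&(P[...,2]<.46)&(P[...,1]>-.15)&(P[...,1]<.5)&(P[...,0]>.4)&(P[...,0]<.9)&(c['color'].min(-1)>110)
    q=P[m];print('roll',len(q),np.percentile(q,[1,50,99],axis=0).round(3));
    f=[(y,np.percentile(q[abs(q[:,1]-y)<.01,0],2).round(3)) for y in(.02,.06,.1,.14,.18,.22) if (abs(q[:,1]-y)<.01).sum()>5];print(f)
E
```

```text
S grip 118 [ 0.495 -0.256  0.276] [ 0.554 -0.209  0.299] [ 0.515 -0.235  0.293]
[ 0.698  0.716  0.515 -0.235]
S [350 175  10  26  43] [0.716 0.071 0.06 ] [0.779 0.1   0.146] [58. 51. 42.]
S [370 202  15  19 225] [ 0.697 -0.067  0.061] [ 0.765 -0.006  0.086] [110.  88.  59.]
S [381 234  15  23 144] [ 0.579 -0.2    0.105] [ 0.606 -0.136  0.15 ] [133. 124. 110.]
roll 5370 [[0.497 0.003 0.371]
 [0.633 0.151 0.42 ]
 [0.828 0.33  0.441]]
[(0.02, np.float64(0.597)), (0.06, np.float64(0.576)), (0.1, np.float64(0.552)), (0.14, np.float64(0.529)), (0.18, np.float64(0.506)), (0.22, np.float64(0.491))]
T grip 129 [ 0.496 -0.257  0.286] [ 0.541 -0.212  0.298] [ 0.517 -0.234  0.291]
[ 0.696  0.718  0.518 -0.232]
T [385 158  19  23 296] [ 0.738 -0.148  0.061] [ 0.786 -0.096  0.135] [117. 119. 104.]
T [357 163  22  21 369] [ 0.698 -0.079  0.061] [ 0.767 -0.008  0.085] [106.  91.  64.]
T [385 189  20  37 159] [ 0.579 -0.2    0.063] [ 0.67  -0.128  0.149] [116. 115. 101.]
roll 9972 [[0.503 0.006 0.349]
 [0.656 0.163 0.421]
 [0.845 0.347 0.439]]
[(0.02, np.float64(0.597)), (0.06, np.float64(0.578)), (0.1, np.float64(0.553)), (0.14, np.float64(0.531)), (0.18, np.float64(0.507)), (0.22, np.float64(0.496))]
```

View pics/map.png

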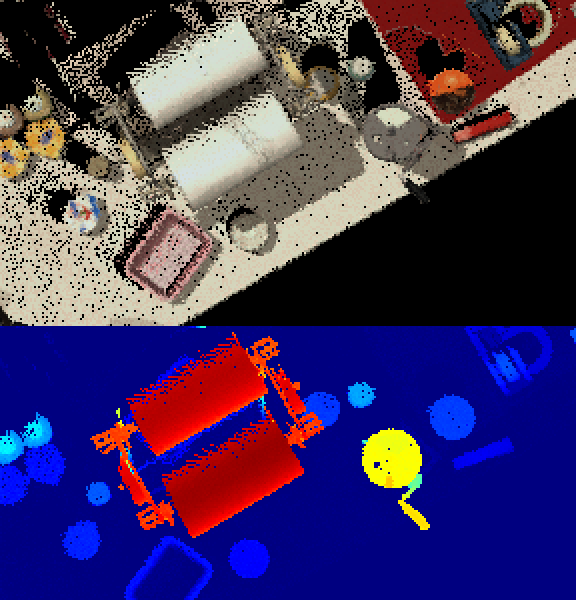

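```bash
python3 - <<'E'
from h import *
Q=[];R=[]
n=np.array([np.cos(np.radians(210)),np.sin(np.radians(210))])
for f in('scene0.npz','top0.npz'):
    c=dict(np.load(f));P=cloud(c);ok=c['range_z']>0;z=P[...,2]
    hsv=cv2.cvtColor(c['color'],cv2.COLOR_RGB2HSV)
    m=ok&(z>.05)&(z<.07)&(np.hypot(P[...,0]-.388,P[...,1]-.264)<.115)&(((hsv[...,0]>160)|(hsv[...,0]<8))&(hsv[...,1]>30))
    q=P[m];print(f,m.sum(),cv2.minAreaRect(q[:,:2].astype('float32')*1000));Q.append(q)
    t=ok&(abs(z)<.01)&(P[...,0]>.2)&(P[...,1]<.2)
    for y in np.arange(-.35,.15,.05):
        s=t&(abs(P[...,1]-y)<.006)&(P[...,0]<.7)
        if s.sum()>5:R.append((P[s][:,0].min(),y));
    d=ok&(abs(z-.2755)<.008)&(c['color'].min(-1)>150)&(np.hypot(P[...,0]-.634,P[...,1]+.183)<.056)
    k,l,st,ce=cv2.connectedComponentsWithStats(d.astype('uint8'));i=1+st[1:,4].argmax()
    q=P[l==i];v=q.mean(0)[:2]-[.6345,-.183];print('opening',st[i],v.round(4),np.degrees(np.arctan2(v[1],v[0])))
q=np.vstack(Q);print('both',cv2.minAreaRect(q[:,:2].astype('float32')*1000))
R=np.array(R);print((R).round(3).tolist())
print(cv2.fitLine(R.astype('float32'),cv2.DIST_HUBER,0,.01,.01).ravel())
E
```

```text
scene0.npz 454 ((388.06610107421875, 264.4770812988281), (124.06507873535156, 158.7992401123047), 52.97631072998047)
opening [404 192  21  13 164] [ 0.0344 -0.0018] -3.0054519907946573
top0.npz 414 ((388.3971252441406, 260.5078430175781), (120.64199829101562, 157.75421142578125), 53.41796112060547)
opening [407 172  25  15 240] [ 0.0333 -0.0069] -11.742831492165854
both ((388.40283203125, 263.2783203125), (125.60084533691406, 160.78591918945312), 53.008785247802734)
[[0.589, -0.35], [0.558, -0.3], [0.529, -0.25], [0.498, -0.2], [0.472, -0.15], [0.44, -0.1], [0.414, -0.05], [0.384, -0.0], [0.355, 0.05], [0.323, 0.1], [0.586, -0.35], [0.558, -0.3], [0.528, -0.25], [0.499, -0.2], [0.469, -0.15], [0.442, -0.1], [0.412, -0.05], [0.382, -0.0], [0.356, 0.05], [0.324, 0.1]]
[ 0.5041105 -0.8636392  0.4381921 -0.095    ]
```

```bash
cat >> h.py <<'E'
from scipy.spatial.transform import Rotation as Ro
def to(x,y,z,yaw):
    s=r.get_state();R=Ro.from_euler('xyz',s['eef_rot'],degrees=True)
    d=R.inv().apply(np.array([x,y,z])-s['tcp_pos'])*100
    w=(R.inv()*Ro.from_euler('xyz',[180,0,yaw],degrees=True)).as_rotvec(degrees=True)
    print('t',round(s['time_s'],1),'shift cm',d.round(2),'rot',w.round(1),'pos',s['tcp_pos'].round(4),'rot',s['eef_rot'].round(1),'F',s['contact_force'].round(1),'w',round(s['gripper_width'],4),'j',s['joints'].round(0))
E
python3 -m crank '[[[0,0,8.2],[0,0,0],-1],[[0,0,8.2],[0,0,0],-1],[[0,0,8.2],[0,0,0],-1],[[0,0,8.2],[0,0,0],-1],[[0,0,8.2],[0,0,0],-1],[[0,0,8.2],[0,0,0],-1],[[0,0,8.2],[0,0,0],-1],[[0,0,8.2],[0,0,0],-1]]' 20
python3 -m crank '[[[0,0,8.2],[0,0,0],-1],[[0,0,8.2],[0,0,0],-1],[[0,0,8.2],[0,0,0],-1],[[0,0,8.2],[0,0,0],-1],[[0,0,7.4],[0,0,0],-1],[[0,0,0],[0,0,0],-1],[[0,0,0],[0,0,0],-1]]'
python3 -c "
from h import *
to(.332,.3044,.12,-126.8)"
```

```text
time_s: 0.9
tcp_pos: [0.2413, 0.6301, 0.251]
eef_rot: [180.0, -0.1, -86.9]
contact_force: [0.1, 0.7, -0.4]
gripper_width: 0.0877
gripper_force: 0.0
time_s: 1.6
tcp_pos: [0.2414, 0.6302, 0.2512]
eef_rot: [-180.0, -0.0, -126.5]
contact_force: [-0.5, 0.6, 0.0]
gripper_width: 0.0876
gripper_force: 0.0
t 1.6 shift cm [ 20.77 -26.67  13.14] rot [-0.  -0.   0.3] pos [0.2414 0.6302 0.2512] rot [-180.    -0.  -126.5] F [-0.5  0.6  0. ] w 0.0876 j [  86.   21.    1.   -0.  -70. -122.]
```

```bash
python3 -m crank '[[[0,0,0.3],[2.08,-2.67,0.5],-1],[[0,0,0],[2.08,-2.67,0.5],-1],[[0,0,0],[2.08,-2.67,0.5],-1],[[0,0,0],[2.08,-2.67,0.5],-1],[[0,0,0],[2.08,-2.67,0.5],-1],[[0,0,0],[2.08,-2.67,0.5],-1],[[0,0,0],[2.08,-2.67,1.5],-1],[[0,0,0],[2.08,-2.67,2],-1]]'
python3 -m crank '[[[0,0,0],[2.08,-2.67,2],-1],[[0,0,0],[2.05,-2.64,2],-1],[[0,0,0],[0,0,0],-1],[[0,0,0],[0,0,0],-1],[[0,0,0],[0,0,0],-1]]'
python3 -c "
from h import *
to(.332,.3044,.056,-126.8)"
```

```text
time_s: 2.4
tcp_pos: [0.3122, 0.3681, 0.187]
eef_rot: [180.0, 0.1, -126.8]
contact_force: [-0.0, 0.8, -0.1]
gripper_width: 0.0876
gripper_force: 0.0
time_s: 2.9
tcp_pos: [0.3297, 0.3049, 0.1472]
eef_rot: [180.0, 0.1, -127.0]
contact_force: [-0.1, 0.3, -0.2]
gripper_width: 0.0876
gripper_force: 0.0
t 2.9 shift cm [-0.09 -0.22  9.12] rot [ 0.   0.1 -0.2] pos [0.3297 0.3049 0.1472] rot [ 1.80e+02  1.00e-01 -1.27e+02] F [-0.1  0.3 -0.2] w 0.0876 j [  68.    5.  -35.    0.  -50. -105.]
```

```bash
python3 -m crank '[[[0,0,0],[-0.1,-0.2,2],-1],[[0,0,0],[0,0,2],-1],[[0,0,0],[0,0,2],-1],[[0,0,0],[0,0,2],-1],[[0,0,0],[0,0,1.1],-1],[[0,0,0],[0,0,0],-1],[[0,0,0],[0,0,0],-1]]'
python3 -m crank '[[[0,0,0],[0,0,0],1],[[0,0,0],[0,0,0],1],[[0,0,0],[0,0,0],1],[[0,0,0],[0,0,0],1],[[0,0,0],[0,0,0],1],[[0,0,0],[0,0,0],1],[[0,0,0],[0,0,0],1],[[0,0,0],[0,0,0],1]]' 20
```

```text
time_s: 3.6
tcp_pos: [0.3316, 0.3045, 0.056]
eef_rot: [-180.0, 0.0, -127.0]
contact_force: [-0.0, 1.2, 1.5]
gripper_width: 0.0879
gripper_force: 0.0
time_s: 4.4
tcp_pos: [0.3315, 0.3035, 0.0555]
eef_rot: [-180.0, -0.0, -127.1]
contact_force: [0.2, 0.3, -1.3]
gripper_width: 0.0292
gripper_force: 0.0
```

```bash
python3 -m crank '[[[0,0,0],[0,0,0],1],[[0,0,0],[0,0,0],1],[[0,0,0],[0,0,0],1],[[0,0,0],[0,0,0],1],[[0,0,0],[0,0,0],1]]'
python3 -m crank '[[[0,0,0],[0,0,-1],1],[[0,0,0],[0,0,-2],1],[[0,0,0],[0,0,-2],1],[[0,0,0],[0,0,-2],1],[[0,0,0],[0,0,-2],1],[[0,0,0],[0,0,0],1],[[0,0,0],[0,0,0],1]]'
python3 - <<'E'
from h import *
to(.510,-.062,.150,-134.2)
c=shot('scene','lift.png');P=cloud(c);hsv=cv2.cvtColor(c['color'],cv2.COLOR_RGB2HSV)
m=(c['range_z']>0)&(P[...,2]>.03)&(P[...,2]<.2)&(np.hypot(P[...,0]-.388,P[...,1]-.264)<.13)&(((hsv[...,0]>160)|(hsv[...,0]<8))&(hsv[...,1]>30))
q=P[m];print(cv2.minAreaRect(q[:,:2].astype('float32')*1000),np.percentile(q,[1,99],axis=0).round(3))
cv2.imwrite('pics/lift.png',cv2.resize(c['color'][150:300,140:340,::-1],(800,600)))
E
```

```text
time_s: 4.9
tcp_pos: [0.3317, 0.3036, 0.0558]
eef_rot: [-180.0, 0.0, -127.0]
contact_force: [0.3, 0.2, 2.8]
gripper_width: 0.0059
gripper_force: 19.9
time_s: 5.6
tcp_pos: [0.3313, 0.3035, 0.1459]
eef_rot: [180.0, 0.1, -127.1]
contact_force: [0.1, -1.1, -0.9]
gripper_width: 0.0017
gripper_force: 20.0
t 5.6 shift cm [ 18.38 -36.29  -0.46] rot [0.  0.1 7.1] pos [0.3313 0.3035 0.1459] rot [ 1.800e+02  1.000e-01 -1.271e+02] F [ 0.1 -1.1 -0.9] w 0.0017 j [  68.    5.  -35.   -0.  -50. -105.]
((389.2552490234375, 263.0736083984375), (123.74896240234375, 155.81202697753906), 52.71077346801758) [[0.304 0.182 0.074]
 [0.47  0.332 0.155]]
```

View pics/lift.png

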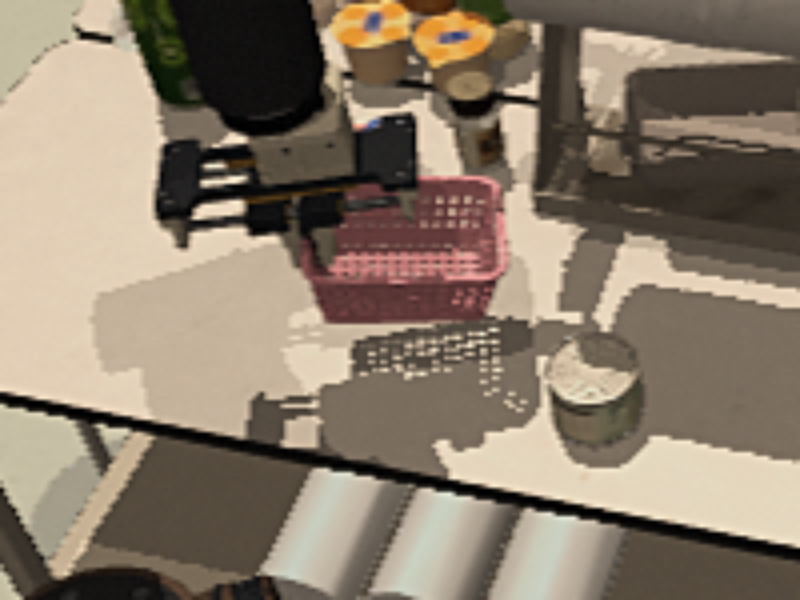

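```bash
python3 -m crank '[[[0,0,3.6],[0,0,-0.4],1],[[0,0,3.5],[0,0,0],1],[[0,0,0],[0.4,-1.2,0],1],[[0,0,0],[0.86,-2.39,0],1],[[0,0,0],[0.86,-2.39,0],1],[[0,0,0],[0.86,-2.39,0],1],[[0,0,0],[0.86,-2.39,0],1],[[0,0,0],[0.86,-2.39,0],1]]'
python3 -m crank '[[[0,0,0],[0.86,-2.39,0],1],[[0,0,0],[0.86,-2.39,0],1],[[0,0,0],[0.86,-2.39,0],1],[[0,0,0],[0.86,-2.39,0],1],[[0,0,0],[0.86,-2.39,0],1],[[0,0,0],[0.86,-2.39,0],1],[[0,0,0],[0.86,-2.39,0],1],[[0,0,0],[0.86,-2.39,0],1]]'
python3 -m crank '[[[0,0,0],[0.86,-2.39,0],1],[[0,0,0],[0.45,-1.2,0],1],[[0,0,0],[0,0,0],1],[[0,0,0],[0,0,0],1],[[0,0,0],[0,0,0],1]]'
python3 -c "
from h import *
to(.510,-.062,.056,-134.2)"
```

```text
time_s: 6.45
tcp_pos: [0.3929, 0.1762, 0.1488]
eef_rot: [180.0, -0.1, -134.1]
contact_force: [0.1, 0.1, -0.7]
gripper_width: 0.0017
gripper_force: 20.0
time_s: 7.25
tcp_pos: [0.4818, -0.0062, 0.1486]
eef_rot: [179.9, -0.1, -134.1]
contact_force: [-0.1, 0.4, -1.0]
gripper_width: 0.0019
gripper_force: 20.0
time_s: 7.75
tcp_pos: [0.4986, -0.0383, 0.1495]
eef_rot: [180.0, -0.0, -134.1]
contact_force: [-0.5, -0.1, -0.9]
gripper_width: 0.0019
gripper_force: 20.0
t 7.8 shift cm [ 0.91 -2.47  9.35] rot [ 0.  -0.   0.1] pos [ 0.4986 -0.0383  0.1495] rot [ 180.    -0.  -134.1] F [-0.5 -0.1 -0.9] w 0.0019 j [ 18.  10. -29.  -0. -51. -62.]
```

```bash
python3 -m crank '[[[0,0,0],[0,1,0],1],[[0,0,0],[0.3,2,0],1],[[0,0,0],[0.3,0,2],1],[[0,0,0],[0.3,0,2.2],1],[[0,0,0],[0,0,2.2],1],[[0,0,0],[0,0,2.2],1],[[0,0,0],[0,0,0],1]]'
python3 -c "
from h import *
to(.510,-.062,.056,-134.2)"
```

```text
time_s: 8.45
tcp_pos: [0.4701, -0.0238, 0.0623]
eef_rot: [180.0, -0.1, -134.1]
contact_force: [-0.5, -0.2, 5.0]
gripper_width: 0.0041
gripper_force: 20.7
t 8.4 shift cm [-0.03 -5.52  0.63] rot [ 0.  -0.1  0.1] pos [ 0.4701 -0.0238  0.0623] rot [ 1.800e+02 -1.000e-01 -1.341e+02] F [-0.5 -0.2  5. ] w 0.0041 j [ 21.  14. -38.   0. -38. -65.]
```

```bash
python3 -m crank '[[[0,0,0],[0,0,-0.6],1],[[0,0,0],[0,-1,0],1],[[0,0,0],[0,-1.5,0],1],[[0,0,0],[0,-1.5,0],1],[[0,0,0],[0,-1.2,0],1],[[0,0,0],[0,-0.3,0],1],[[0,0,0],[0,0,0],1],[[0,0,0],[0,0,0],1]]'
python3 - <<'E'
from h import *
to(.510,-.062,.056,-134.2)
for n in('scene','top'):
    c=shot(n);P=cloud(c);hsv=cv2.cvtColor(c['color'],cv2.COLOR_RGB2HSV)
    m=(c['range_z']>0)&(P[...,2]>.0)&(P[...,2]<.2)&(np.hypot(P[...,0]-.56,P[...,1]+.11)<.12)&(((hsv[...,0]>165)|(hsv[...,0]<5))&(hsv[...,1]>30)&(hsv[...,1]<170))
    q=P[m];print(cv2.minAreaRect(q[:,:2].astype('float32')*1000),np.percentile(q,[1,99],axis=0).round(3))
    cv2.imwrite('pics/place_'+n+'.png',cv2.resize(c['color'][145:295,320:520,::-1],(800,600)))
E
```

```text
time_s: 9.25
tcp_pos: [0.5112, -0.0629, 0.0699]
eef_rot: [-180.0, 0.0, -134.2]
contact_force: [0.5, -1.1, 2.9]
gripper_width: 0.0028
gripper_force: 20.1
t 9.2 shift cm [0.02 0.15 1.39] rot [-0.  0.  0.] pos [ 0.5112 -0.0629  0.0699] rot [-180.     0.  -134.2] F [ 0.5 -1.1  2.9] w 0.0028 j [ 15.  17. -32.   0. -41. -59.]
((553.3239135742188, -121.84013366699219), (162.5996856689453, 191.67835998535156), 67.2606430053711) [[ 0.478 -0.193  0.001]
 [ 0.638 -0.057  0.137]]
((549.6895141601562, -144.97750854492188), (92.67198944091797, 186.14852905273438), 74.95630645751953) [[ 0.475 -0.197  0.001]
 [ 0.644 -0.085  0.133]]
```

View pics/place_scene.png

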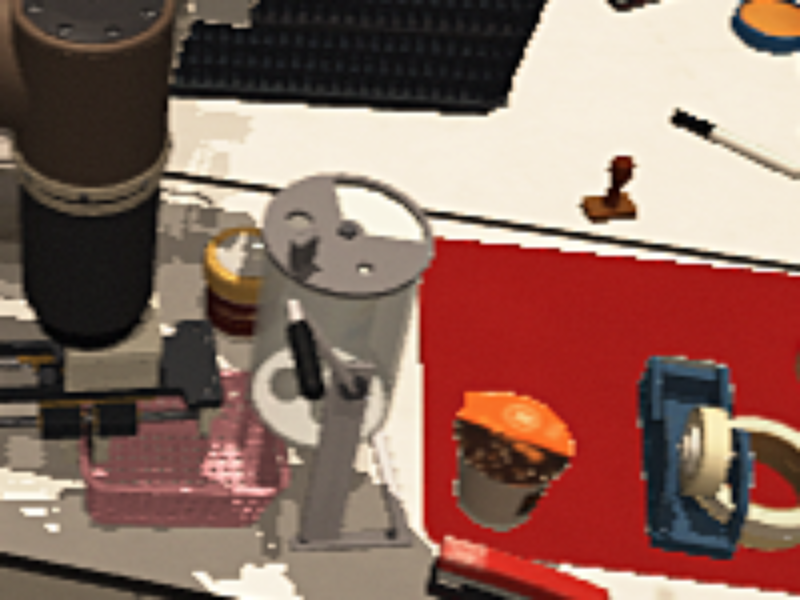

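```bash
python3 -m crank '[[[0,0,0],[0,0.1,0.5],1],[[0,0,0],[0,0,0.4],1],[[0,0,0],[0,0,0.3],1],[[0,0,0],[0,0,0.2],1],[[0,0,0],[0,0,0],1]]'
python3 -m crank '[[[0,0,0],[0,0,0],-0.4],[[0,0,0],[0,0,0],-0.4],[[0,0,0],[0,0,0],-0.4],[[0,0,0],[0,0,0],-0.4],[[0,0,0],[0,0,0],-0.4],[[0,0,0],[0,0,0],-0.4]]'
python3 -m crank '[[[0,0,0],[0,0,-1],-0.4],[[0,0,0],[0,0,-1],-0.4],[[0,0,0],[0,0,-2],-0.4],[[0,0,0],[0,0,-3],-0.4],[[0,0,0],[0,0,-4],-0.4],[[0,0,0],[0,0,-4],-0.4],[[0,0,0],[0,0,-4],-0.4]]'
python3 -m crank '[[[0,0,0],[0,3,-4],-0.4],[[0,0,0],[0,3,-4],-0.4],[[0,0,0],[0,3,-3],-0.4],[[0,0,0],[0,0,0],-0.4],[[0,0,0],[0,0,0],-0.4]]'
python3 - <<'E'
from h import *
to(.587,-.18,.38,176)
for n in('scene','top'):
    c=shot(n);P=cloud(c);hsv=cv2.cvtColor(c['color'],cv2.COLOR_RGB2HSV)
    m=(c['range_z']>0)&(P[...,2]>.055)&(P[...,2]<.075)&(np.hypot(P[...,0]-.56,P[...,1]+.11)<.11)&(((hsv[...,0]>165)|(hsv[...,0]<5))&(hsv[...,1]>30)&(hsv[...,1]<170))
    q=P[m];print(len(q),cv2.minAreaRect(q[:,:2].astype('float32')*1000),np.percentile(q,[1,99],axis=0).round(3))
    cv2.imwrite('pics/rel_'+n+'.png',cv2.resize(c['color'][145:295,320:520,::-1],(800,600)))
E
```

```text
time_s: 9.85
tcp_pos: [0.5091, -0.0617, 0.0552]
eef_rot: [179.9, -0.1, -134.1]
contact_force: [-2.2, 1.1, 5.0]
gripper_width: 0.0059
gripper_force: 21.0
time_s: 10.45
tcp_pos: [0.5098, -0.062, 0.0555]
eef_rot: [180.0, -0.0, -134.2]
contact_force: [-0.3, -0.2, 0.3]
gripper_width: 0.0484
gripper_force: 0.0
time_s: 11.15
tcp_pos: [0.5095, -0.0621, 0.2485]
eef_rot: [-180.0, 0.1, -134.2]
contact_force: [2.5, -0.3, 0.2]
gripper_width: 0.0613
gripper_force: 0.0
time_s: 11.65
tcp_pos: [0.4449, 0.0011, 0.3574]
eef_rot: [-179.9, 0.2, -134.1]
contact_force: [-1.0, 0.0, -0.5]
gripper_width: 0.0612
gripper_force: 0.0
t 11.7 shift cm [  3.12 -22.81  -2.24] rot [ 0.   0.2 49.9] pos [0.4449 0.0011 0.3574] rot [-179.9    0.2 -134.1] F [-1.   0.  -0.5] w 0.0612 j [ 26.  -5. -16.  -0. -79. -70.]
361 ((559.7064208984375, -107.30953216552734), (123.1271743774414, 159.52879333496094), 46.1583137512207) [[ 0.474 -0.194  0.055]
 [ 0.641 -0.022  0.067]]
189 ((558.5061645507812, -110.46498107910156), (118.93754577636719, 157.64939880371094), 47.66542434692383) [[ 0.473 -0.197  0.056]
 [ 0.646 -0.025  0.066]]
```

View pics/rel_top.png

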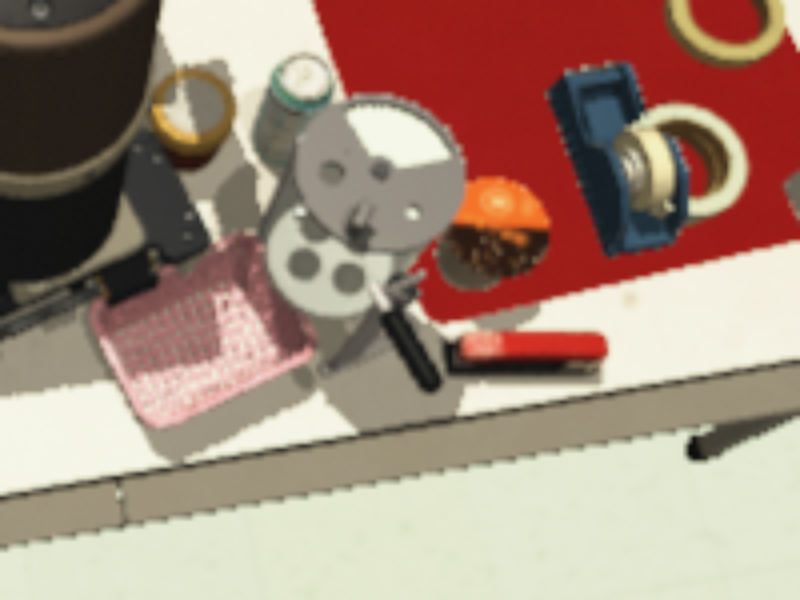

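```bash
python3 -m crank '[[[0,0,8.4],[0,0,-0.5],-0.4],[[0,0,8.4],[0,0,-0.5],-0.4],[[0,0,8.4],[0,0,-0.5],-0.4],[[0,0,8.5],[0,0,-0.7],-0.4],[[0,0,8.5],[0,0,0],-0.4],[[0,0,8.5],[0,0,0],-0.4],[[0,0,0],[0,0,0],-0.4],[[0,0,0],[0,0,0],-0.4]]'
python3 -c "
from h import *
to(.5887,-.179,.38,175)"
```

```text
time_s: 12.55
tcp_pos: [0.4454, 0.0003, 0.3767]
eef_rot: [-179.9, -0.1, 175.3]
contact_force: [0.3, -0.5, 0.2]
gripper_width: 0.0614
gripper_force: 0.0
t 12.6 shift cm [-15.74 -16.71  -0.35] rot [-0.1 -0.1  0.3] pos [4.454e-01 3.000e-04 3.767e-01] rot [-1.799e+02 -1.000e-01  1.753e+02] F [ 0.3 -0.5  0.2] w 0.0614 j [  26.   -5.  -14.   -0.  -82. -120.]
```

```bash
python3 -m crank '[[[0,0,0.3],[-1.3,-1.4,0],-0.4],[[0,0,0],[-2.6,-2.8,0],-0.4],[[0,0,0],[-2.6,-2.8,0],-0.4],[[0,0,0],[-2.6,-2.8,0],-0.4],[[0,0,0],[-2.6,-2.8,0],-0.4],[[0,0,0],[-2.6,-2.8,0],-0.4],[[0,0,0],[-1.3,-1.3,0],-0.4],[[0,0,0],[0,0,0],-0.4]]'
python3 -m crank '[[[0,0,0],[0,0,0],-0.4],[[0,0,0],[0,0,0],-0.4]]'
python3 -c "
from h import *
to(.5887,-.179,.311,175)"
```

```text
time_s: 13.35
tcp_pos: [0.5867, -0.1817, 0.3752]
eef_rot: [-180.0, -0.2, 174.9]
contact_force: [-1.2, -0.7, -0.1]
gripper_width: 0.0614
gripper_force: 0.0
time_s: 13.55
tcp_pos: [0.5854, -0.1793, 0.3775]
eef_rot: [180.0, -0.0, 174.9]
contact_force: [0.4, 0.1, 0.1]
gripper_width: 0.0613
gripper_force: 0.0
t 13.6 shift cm [-0.33  0.06  6.65] rot [ 0.  -0.  -0.1] pos [ 0.5854 -0.1793  0.3775] rot [180.   -0.  174.9] F [0.4 0.1 0.1] w 0.0613 j [  1.  12.   5.  -0. -83. -96.]
```

```bash
python3 -m crank '[[[0,0,0],[-0.3,0,1.5],-0.4],[[0,0,0],[0,0,2],-0.4],[[0,0,0],[0,0,1.6],-0.4],[[0,0,0],[0,0,1.5],-0.4],[[0,0,0],[0,0,0],-0.4],[[0,0,0],[0,0,0],1],[[0,0,0],[0,0,0],1],[[0,0,0],[0,0,0],1]]' 12
python3 -m crank '[[[0,0,0],[0,0,0],1],[[0,0,0],[0,0,0],1],[[0,0,0],[0,0,0],1],[[0,0,0],[0,0,0],1],[[0,0,0],[0,0,0],1],[[0,0,0],[0,0,0],1],[[0,0,0],[0,0,0],1]]'
python3 -c "
from h import *
to(.5887,-.179,.311,175)"
```

```text
time_s: 14.35
tcp_pos: [0.5891, -0.1797, 0.3127]
eef_rot: [180.0, 0.1, 174.9]
contact_force: [0.1, 0.9, -0.0]
gripper_width: 0.0429
gripper_force: 0.0
time_s: 15.05
tcp_pos: [0.5887, -0.1799, 0.3116]
eef_rot: [180.0, -0.0, 174.8]
contact_force: [-0.3, -0.5, 0.8]
gripper_width: 0.0095
gripper_force: 12.0
t 15.1 shift cm [0.01 0.09 0.06] rot [ 0.  -0.  -0.2] pos [ 0.5887 -0.1799  0.3116] rot [180.   -0.  174.8] F [-0.3 -0.5  0.8] w 0.0095 j [  1.  13.  -2.  -0. -75. -96.]
```

```bash
python3 -m crank '[[[0,0,-4],[-0.01,-0.32,0],1],[[0,0,-8],[-0.04,-0.64,0],1],[[0,0,-8],[-0.04,-0.64,0],1],[[0,0,-8],[-0.04,-0.64,0],1],[[0,0,0],[0,0,0],1],[[0,0,0],[0,0,0],1]]'
python3 - <<'E'
from h import *
a=np.radians(r.get_state()['eef_rot'][2])
to(.6345+.046*np.cos(a),-.1835+.046*np.sin(a),.311,-44.2)
E
```

```text
time_s: 15.65
tcp_pos: [0.5919, -0.2026, 0.3115]
eef_rot: [-180.0, -0.0, -157.4]
contact_force: [-0.4, -5.3, 0.3]
gripper_width: 0.0101
gripper_force: 12.0
t 15.7 shift cm [-0.07  0.13  0.05] rot [ 0.000e+00 -1.000e-01 -1.132e+02] pos [ 0.5919 -0.2026  0.3115] rot [-180.    -0.  -157.4] F [-0.4 -5.3  0.3] w 0.0101 j [ -1.  14.  -1.   0. -75. -66.]
```

```bash
python3 -m crank '[[[0,0,-8],[-0.11,-0.54,0],1],[[0,0,-8],[-0.045,-0.64,0],1],[[0,0,-8],[-0.045,-0.64,0],1],[[0,0,-8],[-0.045,-0.64,0],1],[[0,0,-8],[-0.045,-0.64,0],1],[[0,0,-8],[-0.045,-0.64,0],1],[[0,0,0],[0,0,0],1],[[0,0,0],[0,0,0],1]]'
python3 - <<'E'
from h import *
a=np.radians(r.get_state()['eef_rot'][2])
to(.6345+.046*np.cos(a),-.1835+.046*np.sin(a),.311,-44.2)
E
```

```text
time_s: 16.45
tcp_pos: [0.6189, -0.2283, 0.3122]
eef_rot: [-180.0, -0.2, -109.4]
contact_force: [-3.5, -10.2, 1.5]
gripper_width: 0.0101
gripper_force: 12.1
t 16.4 shift cm [-0.14  0.01  0.12] rot [  0.1  -0.2 -65.2] pos [ 0.6189 -0.2283  0.3122] rot [-180.    -0.2 -109.4] F [ -3.5 -10.2   1.5] w 0.0101 j [ -3.  17.   4.   0. -77. -16.]
```

```bash
python3 -m crank '[[[0,0,-8],[0.06,-0.64,0.1],1],[[0,0,-8],[-0.045,-0.64,0],1],[[0,0,-8],[-0.045,-0.64,0],1],[[0,0,-8],[-0.045,-0.64,0],1],[[0,0,0],[0,0,0],1],[[0,0,0],[0,0,0],1]]'
python3 - <<'E'
from h import *
a=np.radians(r.get_state()['eef_rot'][2])
to(.6345+.046*np.cos(a),-.186+.046*np.sin(a),.311,-44.2)
E
```

```text
time_s: 17.05
tcp_pos: [0.6462, -0.2299, 0.3129]
eef_rot: [-179.8, -0.2, -77.3]
contact_force: [2.2, -6.6, 5.5]
gripper_width: 0.0098
gripper_force: 12.0
t 17.1 shift cm [0.06 0.17 0.19] rot [ -0.2  -0.3 -33.1] pos [ 0.6462 -0.2299  0.3129] rot [-179.8   -0.2  -77.3] F [ 2.2 -6.6  5.5] w 0.0098 j [ -3.  20.   7.   0. -77.  16.]
```

```bash
python3 -m crank '[[[0,0,-8],[0,-0.54,0],1],[[0,0,-8],[-0.045,-0.64,0],1],[[0,0,-8],[-0.045,-0.64,0],1],[[0,0,-8],[-0.045,-0.64,0],1],[[0,0,-1.1],[0,-0.09,0],1],[[0,0,0],[0,0,0],1],[[0,0,0],[0,0,0],1]]'
python3 - <<'E'
from h import *
a=np.radians(r.get_state()['eef_rot'][2])
to(.6345+.046*np.cos(a),-.186+.046*np.sin(a),.311,-44.2)
for n in('scene','top'):
    c=shot(n);P=cloud(c);z=P[...,2];ok=c['range_z']>0
    d=ok&(abs(z-.2755)<.008)&(c['color'].min(-1)>150)&(np.hypot(P[...,0]-.634,P[...,1]+.184)<.056)
    k,l,st,ce=cv2.connectedComponentsWithStats(d.astype('uint8'));i=1+st[1:,4].argmax()
    v=P[l==i].mean(0)[:2]-[.6345,-.1845];print('opening',st[i],v.round(4),np.degrees(np.arctan2(v[1],v[0])))
E
```

```text
time_s: 17.75
tcp_pos: [0.6694, -0.2165, 0.3133]
eef_rot: [-179.8, -0.4, -44.2]
contact_force: [7.1, -1.9, 5.6]
gripper_width: 0.0101
gripper_force: 12.0
t 17.8 shift cm [-0.03  0.24  0.23] rot [-0.2 -0.4  0. ] pos [ 0.6694 -0.2165  0.3133] rot [-179.8   -0.4  -44.2] F [ 7.1 -1.9  5.6] w 0.0101 j [ -2.  21.  10.   0. -78.  48.]
opening [388 196   3   3   4] [-0.0033  0.0547] 93.41174344308324
opening [413 176   2   2   4] [0.0345 0.0098] 15.94861934312439
```

```bash
python3 -m crank '[[[0,0,0],[0,0.15,0],0.2],[[0,0,0],[0,0,0],0.2],[[0,0,0],[0,0,0],0.2],[[0,0,0],[0,0,0],0.2],[[0,0,0],[0,0,-1.5],0.2],[[0,0,0],[0,0,-2.5],0.2],[[0,0,0],[0,0,-2.5],0.2],[[0,0,0],[0,0,0],0.2]]'
python3 -m crank '[[[0,0,0],[-1,2,0],0.2],[[0,0,0],[-1,-3,0],0.2],[[0,0,0],[-1,-4,0],0.2],[[0,0,0],[0,-4,0],0.2],[[0,0,0],[0,0,0],0.2],[[0,0,0],[0,0,0],0.2]]'
python3 -c "
from h import *
to(.42,-.15,.38,-44.2)"
```

```text
time_s: 18.65
tcp_pos: [0.6663, -0.218, 0.3797]
eef_rot: [-179.9, -0.3, -44.1]
contact_force: [0.6, -0.3, 1.1]
gripper_width: 0.0346
gripper_force: 0.0
time_s: 19.25
tcp_pos: [0.7067, -0.1309, 0.3741]
eef_rot: [179.9, 0.1, -44.0]
contact_force: [0.0, -0.2, 1.0]
gripper_width: 0.0354
gripper_force: 0.0
t 19.2 shift cm [-19.3   21.28  -0.53] rot [0.1 0.1 0.2] pos [ 0.7067 -0.1309  0.3741] rot [ 1.799e+02  1.000e-01 -4.400e+01] F [ 0.  -0.2  1. ] w 0.0354 j [  5.  23.  19.  -0. -87.  41.]
```

```bash
python3 -m crank '[[[0,0,0],[-0.5,3,0],0.2],[[0,0,0],[-1,4,0],0.2],[[0,0,0],[-2,4,0],0.2],[[0,0,0],[-3,4,0],0.2],[[0,0,0],[-4,3,0],0.2],[[0,0,0],[-4,2,0],0.2],[[0,0,0],[-3,1,0],0.2],[[0,0,0],[0,0,0],0.2]]'
python3 - <<'E'
from h import *
to(.42,-.15,.38,-44.2)
for n in('scene','top'):
    c=shot(n);P=cloud(c);z=P[...,2];ok=c['range_z']>0
    np.savez(n+'1.npz',**c)
    d=ok&(abs(z-.28)<.004)&(P[...,1]<-.05)&(P[...,0]>.5)
    k,l,st,ce=cv2.connectedComponentsWithStats(d.astype('uint8'));i=1+st[1:,4].argmax();print('dial',cv2.minEnclosingCircle(P[l==i][:,:2].astype('float32')*1000))
    t=ok&(z>.298)&(z<.312)&(np.hypot(P[...,0]-.634,P[...,1]+.184)<.065)
    print('tab',t.sum(),P[t].mean(0).round(4))
    d=ok&(abs(z-.2755)<.008)&(c['color'].min(-1)>150)&(np.hypot(P[...,0]-.634,P[...,1]+.184)<.056)
    k,l,st,ce=cv2.connectedComponentsWithStats(d.astype('uint8'));i=1+st[1:,4].argmax()
    print('opening',st[i],P[l==i].mean(0)[:2].round(4))
    if n=='top': cv2.imwrite('pics/dial.png',cv2.resize(c['color'][145:255,350:490,::-1],(764,600),interpolation=cv2.INTER_CUBIC))
E
```

```text
time_s: 20.05
tcp_pos: [0.4306, -0.1613, 0.3772]
eef_rot: [-179.8, -0.1, -44.1]
contact_force: [0.5, -0.1, 0.6]
gripper_width: 0.0349
gripper_force: 0.0
t 20.1 shift cm [-1.55 -0.08 -0.28] rot [-0.2 -0.1  0.1] pos [ 0.4306 -0.1613  0.3772] rot [-1.798e+02 -1.000e-01 -4.410e+01] F [ 0.5 -0.1  0.6] w 0.0349 j [  4.  -4. -13.  -0. -81.  42.]
dial ((635.4697265625, -181.82290649414062), 60.0097541809082)
tab 30 [ 0.6652 -0.2158  0.3031]
opening [412 210   6   3  15] [ 0.6285 -0.2142]Traceback (most recent call last):
  File "<stdin>", line 7, in <module>
ValueError: attempt to get argmax of an empty sequence
```

```bash
python3 - <<'E'
from h import *
c=dict(np.load('scene1.npz'))
K=c['intrinsics'];T=c['world_from_camera'];v,u=np.mgrid[:400,:640]
d=np.stack([(u-K[0,2])/K[0,0],(v-K[1,2])/K[1,1],np.ones_like(u)],-1)@T[:3,:3].T
o=T[:3,3];X=o+d*((.28-o[2])/d[...,2])[...,None]
P=cloud(c)
rr=np.hypot(X[...,0]-.6347,X[...,1]+.1807)
ang=np.degrees(np.arctan2(X[...,1]+.1807,X[...,0]-.6347))%360
m=(rr>.02)&(rr<.048)
dz=P[...,2]
h=[(a,int((m&(abs(ang-a)<3)).sum()),round(float(np.median(dz[m&(abs(ang-a)<3)])),3),c['color'][m&(abs(ang-a)<3)].mean().round()) for a in range(0,360,6) if (m&(abs(ang-a)<3)).any()]
for x in h:print(*x)
cv2.imwrite('pics/dial.png',cv2.resize(c['color'][165:275,350:490,::-1],(764,600),interpolation=cv2.INTER_CUBIC))
E
```

```text
0 6 0.281 118.0
6 8 0.28 106.0
12 8 0.28 106.0
18 9 0.28 106.0
24 10 0.279 122.0
30 8 0.279 121.0
36 10 0.28 121.0
42 7 0.281 121.0
48 9 0.28 121.0
54 10 0.279 122.0
60 9 0.279 121.0
66 8 0.279 123.0
72 10 0.28 123.0
78 9 0.281 86.0
84 9 0.278 47.0
90 8 0.273 106.0
96 10 0.27 134.0
102 9 0.256 140.0
108 10 0.255 143.0
114 9 0.258 148.0
120 10 0.249 136.0
126 7 0.248 135.0
132 11 0.238 133.0
138 12 0.235 124.0
144 10 0.232 118.0
150 9 0.225 109.0
156 10 0.223 100.0
162 8 0.216 92.0
168 12 0.211 91.0
174 10 0.205 84.0
180 7 0.201 85.0
186 12 0.201 85.0
192 11 0.279 116.0
198 10 0.28 124.0
204 11 0.28 123.0
210 9 0.279 122.0
216 12 0.28 123.0
222 10 0.279 123.0
228 11 0.28 123.0
234 10 0.28 121.0
240 10 0.279 122.0
246 12 0.277 156.0
252 9 0.278 158.0
258 10 0.276 167.0
264 11 0.279 112.0
270 11 0.281 97.0
276 10 0.28 122.0
282 11 0.28 122.0
288 9 0.279 122.0
294 10 0.279 123.0
300 10 0.28 114.0
306 11 0.28 100.0
312 9 0.281 73.0
318 9 0.281 100.0
324 10 0.281 98.0
330 8 0.281 108.0
336 10 0.281 109.0
342 9 0.281 121.0
348 10 0.279 121.0
354 8 0.279 121.0
```

View pics/dial.png

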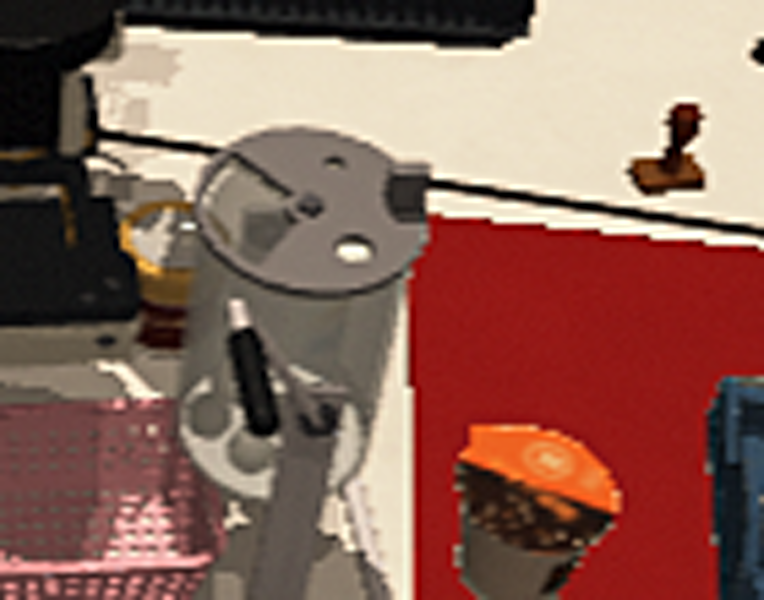

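```bash
python3 -m crank '[[[0,0,8.2],[0,0,0],1],[[0,0,8.2],[0,0,0],1],[[0,0,8.2],[0,0,0],1],[[0,0,8.2],[0,0,0],1],[[0,0,8.2],[0,0,0],1],[[0,0,8.2],[0,0,0],1],[[0,0,8.2],[0,0,0],1],[[0,0,8.2],[0,0,0],1]]'
python3 -m crank '[[[0,0,8.2],[0,0,0],1],[[0,0,8.2],[0,0,0],1],[[0,0,8.1],[0,0,0],1],[[0,0,0],[0,0,0],1],[[0,0,0],[0,0,0],1]]'
python3 -c "
from h import *
to(.508,-.239,.330,-134.2)"
```

```text
time_s: 20.95
tcp_pos: [0.4353, -0.1617, 0.3749]
eef_rot: [179.9, -0.0, -110.1]
contact_force: [-1.1, 0.3, 0.0]
gripper_width: 0.0007
gripper_force: 0.0
time_s: 21.45
tcp_pos: [0.435, -0.1615, 0.3751]
eef_rot: [180.0, -0.0, -134.0]
contact_force: [-0.1, -0.2, -0.5]
gripper_width: 0.0004
gripper_force: 0.0
t 21.4 shift cm [  0.51 -10.63   4.5 ] rot [ 0.  -0.   0.2] pos [ 0.435  -0.1615  0.3751] rot [ 180.   -0. -134.] F [-0.1 -0.2 -0.5] w 0.0004 j [  4.  -3. -12.   0. -81. -48.]
```

```bash
python3 -m crank '[[[0,0,0.2],[0.25,-2,0],1],[[0,0,0],[0.25,-3,0],1],[[0,0,0],[0,-3,0],1],[[0,0,0],[0,-2.6,1],1],[[0,0,0],[0,0,2],1],[[0,0,0],[0,0,1.4],1],[[0,0,0],[0,0,0],1],[[0,0,0],[0,0,0],1]]'
python3 -c "
from h import *
to(.508,-.239,.3196,-134.2)"
```

```text
time_s: 22.25
tcp_pos: [0.5072, -0.2391, 0.3318]
eef_rot: [180.0, -0.0, -134.2]
contact_force: [0.4, 0.3, 0.4]
gripper_width: 0.0002
gripper_force: 0.0
t 22.2 shift cm [-0.07 -0.05  1.22] rot [ 0. -0. -0.] pos [ 0.5072 -0.2391  0.3318] rot [ 180.    -0.  -134.2] F [0.4 0.3 0.4] w 0.0002 j [ -5.   7.  -6.   0. -76. -39.]
```

```bash
python3 -m crank '[[[0,0,0],[0,0,0.7],1],[[0,0,0],[0,0,0.5],1],[[0,0,0],[0.0,0.74,0.47],1],[[0,0,0],[0,0.69,0.53],1],[[0,0,0],[0,0.64,0.59],1],[[0,0,0],[0,0.59,0.64],1],[[0,0,0],[0,0,0],1]]'
python3 -c "
from h import *
to(.508,-.239,.3196,-134.2)"
```

```text
time_s: 22.95
tcp_pos: [0.4877, -0.2199, 0.2982]
eef_rot: [-179.9, 0.1, -134.3]
contact_force: [-1.0, 1.4, 6.8]
gripper_width: 0.0006
gripper_force: 3.1
t 22.9 shift cm [-0.06 -2.79 -2.14] rot [-0.1  0.1 -0.1] pos [ 0.4877 -0.2199  0.2982] rot [-1.799e+02  1.000e-01 -1.343e+02] F [-1.   1.4  6.8] w 0.0006 j [ -3.   6. -13.   0. -71. -41.]
```

```bash
python3 -m crank '[[[0,0,0],[0,0.53,0.69],1],[[0,0,0],[0,0.47,0.74],1],[[0,0,0],[0,0.4,0.77],1],[[0,0,0],[0,0.34,0.81],1],[[0,0,0],[0,0.26,0.83],1],[[0,0,0],[0,0.19,0.85],1],[[0,0,0],[0,0.11,0.87],1],[[0,0,0],[0,0.04,0.87],1]]'
python3 -m crank '[[[0,0,0],[0,-0.04,0.87],1],[[0,0,0],[0,-0.11,0.87],1],[[0,0,0],[0,-0.19,0.85],1],[[0,0,0],[0,-0.26,0.83],1],[[0,0,0],[0,-0.34,0.81],1],[[0,0,0],[0,-0.4,0.77],1],[[0,0,0],[0,-0.47,0.74],1],[[0,0,0],[0,-0.53,0.69],1]]'
python3 -c "
from h import *
to(.4994,-.2284,.157,-134.2)"
```

```text
time_s: 23.75
tcp_pos: [0.4712, -0.2036, 0.234]
eef_rot: [-179.9, 0.1, -134.3]
contact_force: [-2.6, 2.3, 8.1]
gripper_width: 0.0009
gripper_force: 3.5
time_s: 24.55
tcp_pos: [0.4879, -0.2198, 0.1693]
eef_rot: [-180.0, 0.0, -134.3]
contact_force: [-3.5, 3.9, 8.4]
gripper_width: 0.0004
gripper_force: 4.2
t 24.6 shift cm [-0.19 -1.43  1.23] rot [-0.   0.  -0.1] pos [ 0.4879 -0.2198  0.1693] rot [-180.     0.  -134.3] F [-3.5  3.9  8.4] w 0.0004 j [ -3.  11. -24.  -0. -55. -41.]
```

```bash
python3 -m crank '[[[0,0,0],[0,-0.6,0.6],1],[[0,0,0],[0,-0.7,0.6],1],[[0,0,0],[0,0,0],1],[[0,0,0],[0,0,0],1],[[0,0,0],[0,0,0],1],[[0,0,0],[0,0,0],1],[[0,0,0],[0,0,0],1]]'
python3 - <<'E'
from h import *
to(.4994,-.2284,.157,-134.2)
for n in('scene','top'):
    c=shot(n);P=cloud(c);z=P[...,2]
    m=(c['range_z']>0)&(c['color'].min(-1)>165)&(z>.01)&(z<.05)&(np.hypot(P[...,0]-.56,P[...,1]+.11)<.09)
    k,l,st,ce=cv2.connectedComponentsWithStats(m.astype('uint8'))
    for i in range(1,k):
        if st[i,4]>8: print(n,st[i],P[l==i].mean(0).round(3))
    cv2.imwrite('pics/tip_'+n+'.png',cv2.resize(c['color'][165:285,350:490,::-1] if n=='scene' else c['color'][165:285,320:460,::-1],(700,600)))
E
```

```text
time_s: 25.25
tcp_pos: [0.4966, -0.2286, 0.1571]
eef_rot: [180.0, 0.0, -134.3]
contact_force: [-3.6, 4.7, 6.7]
gripper_width: 0.0006
gripper_force: 3.6
t 25.2 shift cm [-0.21 -0.19  0.01] rot [ 0.   0.  -0.1] pos [ 0.4966 -0.2286  0.1571] rot [ 180.     0.  -134.3] F [-3.6  4.7  6.7] w 0.0006 j [ -4.  13. -23.  -0. -54. -40.]
scene [343 263   7   6  29] [ 0.511 -0.08   0.026]
top [367 237   6   6  28] [ 0.529 -0.122  0.024]
top [353 238   7   6  30] [ 0.51  -0.083  0.024]
```

```bash
python3 -m crank '[[[0,0,0],[0,1.3,-1.2],1],[[0,0,0],[0,1,-1.43],1],[[0,0,0],[0,0.74,-1.58],1],[[0,0,0],[0,0.45,-1.68],1],[[0,0,0],[0,0.15,-1.74],1],[[0,0,0],[0,-0.08,-1.4],1],[[0,0,0],[0,0,0],1],[[0,0,0],[0,0,0],1]]'
python3 -m crank '[[[0,0,0],[0,0.08,1.4],1],[[0,0,0],[0,-0.15,1.74],1],[[0,0,0],[0,-0.45,1.68],1],[[0,0,0],[0,-0.74,1.58],1],[[0,0,0],[0,-1,1.43],1],[[0,0,0],[0,-1.3,1.2],1],[[0,0,0],[0,0,0],1],[[0,0,0],[0,0,0],1]]'
python3 -m crank '[[[0,0,0],[0,0,0],1],[[0,0,0],[0,0,0],1],[[0,0,0],[0,0,0],1],[[0,0,0],[0,0,0],1],[[0,0,0],[0,0,0],1]]'
cat > balls.py <<'E'
from h import *
to(.4994,-.2284,.157,-134.2)
for n in('scene','top'):
    c=shot(n);P=cloud(c);z=P[...,2]
    np.savez(n+'2.npz',**c)
    m=(c['range_z']>0)&(c['color'].min(-1)>120)&(np.ptp(c['color'].astype(int),axis=-1)<35)&(z>.008)&(z<.06)&(np.hypot(P[...,0]-.56,P[...,1]+.11)<.085)
    k,l,st,ce=cv2.connectedComponentsWithStats(m.astype('uint8'))
    for i in range(1,k):
        if st[i,4]>6: print(n,st[i],P[l==i].mean(0).round(3),P[l==i][:,2].max().round(3))
E
python3 balls.py
```

```text
time_s: 26.15
tcp_pos: [0.4727, -0.2045, 0.2488]
eef_rot: [-179.8, 0.1, -134.3]
contact_force: [0.5, 0.7, 5.2]
gripper_width: 0.0007
gripper_force: 2.9
time_s: 26.95
tcp_pos: [0.497, -0.2288, 0.1566]
eef_rot: [179.9, -0.0, -134.3]
contact_force: [-3.1, 5.0, 6.1]
gripper_width: 0.0003
gripper_force: 3.5
time_s: 27.45
tcp_pos: [0.4967, -0.2286, 0.157]
eef_rot: [180.0, 0.0, -134.3]
contact_force: [-2.8, 4.2, 6.4]
gripper_width: 0.0006
gripper_force: 3.5
t 27.4 shift cm [-0.2  -0.18  0.  ] rot [ 0.   0.  -0.1] pos [ 0.4967 -0.2286  0.157 ] rot [ 180.     0.  -134.3] F [-2.8  4.2  6.4] w 0.0006 j [ -4.  13. -23.  -0. -54. -40.]
scene [344 264   5   5  17] [ 0.509 -0.082  0.026] 0.029
top [356 232   5   5  19] [ 0.533 -0.082  0.024] 0.029
top [370 234   6   6  29] [ 0.543 -0.129  0.023] 0.031
top [354 239   7   6  29] [ 0.509 -0.087  0.024] 0.029
```

```bash
python3 -m crank '[[[0,0,0],[0,1.3,-1.2],1],[[0,0,0],[0,1,-1.43],1],[[0,0,0],[0,0.74,-1.58],1],[[0,0,0],[0,0.45,-1.68],1],[[0,0,0],[0,0.15,-1.74],1],[[0,0,0],[0,-0.08,-1.4],1],[[0,0,0],[0,0,0],1],[[0,0,0],[0,0,0],1]]'
python3 -m crank '[[[0,0,0],[0,0.08,1.4],1],[[0,0,0],[0,-0.15,1.74],1],[[0,0,0],[0,-0.45,1.68],1],[[0,0,0],[0,-0.74,1.58],1],[[0,0,0],[0,-1,1.43],1],[[0,0,0],[0,-1.3,1.2],1],[[0,0,0],[0,0,0.2],1],[[0,0,0],[0,0,0],1]]'
python3 -m crank '[[[0,0,0],[0,0,0],1],[[0,0,0],[0,0,0],1],[[0,0,0],[0,0,0],1],[[0,0,0],[0,0,0],1],[[0,0,0],[0,0,0],1]]'
python3 balls.py
```

```text
time_s: 28.35
tcp_pos: [0.4727, -0.2045, 0.2486]
eef_rot: [-179.8, 0.1, -134.3]
contact_force: [0.6, -0.7, 5.6]
gripper_width: 0.0004
gripper_force: 3.0
time_s: 29.15
tcp_pos: [0.4979, -0.2296, 0.1552]
eef_rot: [-179.9, 0.0, -134.3]
contact_force: [-2.2, 1.6, 9.4]
gripper_width: 0.0002
gripper_force: 4.9
time_s: 29.65
tcp_pos: [0.4975, -0.2292, 0.1557]
eef_rot: [-179.9, 0.0, -134.3]
contact_force: [-2.9, 1.7, 9.2]
gripper_width: 0.0005
gripper_force: 4.7
t 29.6 shift cm [-0.19 -0.08 -0.13] rot [-0.1  0.  -0.1] pos [ 0.4975 -0.2292  0.1557] rot [-179.9    0.  -134.3] F [-2.9  1.7  9.2] w 0.0005 j [ -4.  13. -23.   0. -53. -40.]
scene [344 264   5   5  17] [ 0.509 -0.083  0.027] 0.032
top [356 232   5   5  19] [ 0.533 -0.082  0.024] 0.029
top [370 234   6   6  30] [ 0.542 -0.129  0.024] 0.029
top [354 239   7   6  29] [ 0.508 -0.087  0.024] 0.028
```

```bash
python3 -m crank '[[[0,0,0],[0,1.23,-1.23],1],[[0,0,0],[0,1,-1.43],1],[[0,0,0],[0,0.74,-1.58],1],[[0,0,0],[0,0.45,-1.68],1],[[0,0,0],[0,0.15,-1.74],1],[[0,0,0],[0,-0.15,-1.74],1],[[0,0,0],[0,-0.45,-1.68],1],[[0,0,0],[0,-0.74,-1.58],1]]'
python3 -m crank '[[[0,0,0],[0,-1,-1.43],1],[[0,0,0],[0,-1.23,-1.23],1],[[0,0,0],[0,-1.43,-1],1],[[0,0,0],[0,0,-1],1],[[0,0,0],[0,0,-2],1],[[0,0,0],[0,0,-3],1],[[0,0,0],[0,0,0],1]]'
python3 -m crank '[[[0,0,0],[0,3,0],1],[[0,0,0],[0,4,0],1],[[0,0,0],[0,4,0],1],[[0,0,0],[-1,4,0],1],[[0,0,0],[-2,4,0],1],[[0,0,0],[-3,4,0],1],[[0,0,0],[-3,2,0],1],[[0,0,0],[0,0,0],1]]'
python3 -c "
from h import *
to(.38,.1,.38,-134.2)"
```

```text
time_s: 30.55
tcp_pos: [0.4815, -0.2136, 0.2826]
eef_rot: [-179.9, 0.1, -134.3]
contact_force: [1.0, -0.3, 1.6]
gripper_width: 0.0006
gripper_force: 0.4
time_s: 31.25
tcp_pos: [0.5083, -0.2396, 0.3819]
eef_rot: [-179.7, 0.1, -134.3]
contact_force: [0.3, 0.9, -0.1]
gripper_width: 0.0002
gripper_force: 0.0
time_s: 32.05
tcp_pos: [0.3911, 0.003, 0.3778]
eef_rot: [180.0, 0.1, -134.1]
contact_force: [-0.1, -0.3, 0.7]
gripper_width: 0.0004
gripper_force: 0.0
t 32.0 shift cm [-6.2   7.55 -0.21] rot [0.  0.1 0.1] pos [0.3911 0.003  0.3778] rot [ 1.800e+02  1.000e-01 -1.341e+02] F [-0.1 -0.3  0.7] w 0.0004 j [ 30. -11. -19.  -0. -83. -74.]
```

```bash
python3 -m crank '[[[0,0,0],[-2,2,0],1],[[0,0,0],[-2,3,0],1],[[0,0,0],[-2,3,0],1],[[0,0,0],[0,0,0],1],[[0,0,0],[0,0,0],1]]'
python3 balls.py
python3 - <<'E'
from h import *
I=[]
for n in('scene','top'):
    c=dict(np.load(n+'2.npz'));P=cloud(c);z=P[...,2]
    d=(abs(z-.28)<.004)&(np.hypot(P[...,0]-.634,P[...,1]+.184)<.07);print('dial px',d.sum())
    t=(z>.298)&(z<.312)&(np.hypot(P[...,0]-.634,P[...,1]+.184)<.065);print('tab',t.sum(),P[t].mean(0).round(4) if t.any() else '')
    I.append(cv2.resize(c['color'][170:290,330:450,::-1] if n=='scene' else c['color'][150:270,330:450,::-1],(400,400),interpolation=cv2.INTER_CUBIC))
cv2.imwrite('pics/end.png',np.hstack(I))
E
```

```text
time_s: 32.55
tcp_pos: [0.3759, 0.0989, 0.3775]
eef_rot: [180.0, -0.0, -134.2]
contact_force: [0.5, 0.3, 0.1]
gripper_width: 0.0007
gripper_force: 0.0
t 32.5 shift cm [ 14.84 -31.68  22.06] rot [ 0. -0. -0.] pos [0.3759 0.0989 0.3775] rot [ 180.    -0.  -134.2] F [0.5 0.3 0.1] w 0.0007 j [ 44. -12. -19.  -0. -83. -89.]
top [355 225   3   3   9] [ 0.557 -0.067  0.025] 0.032
top [356 232   5   5  19] [ 0.533 -0.081  0.024] 0.029
top [370 234   7   6  29] [ 0.542 -0.13   0.025] 0.032
top [355 239   6   6  29] [ 0.509 -0.087  0.024] 0.03
dial px 788
tab 29 [ 0.6652 -0.2161  0.3036]
dial px 902
tab 28 [ 0.6654 -0.2176  0.3032]
```

View pics/end.png

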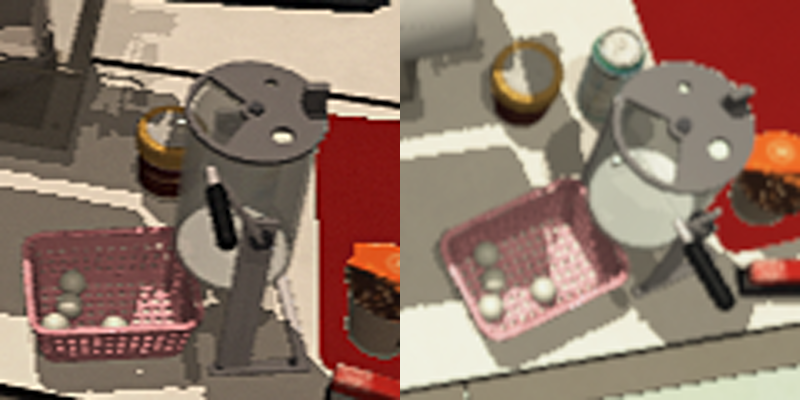

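The picture shows four balls in the basket: at (70,282), (68,303), (55,322) and (115,325) in the left half. The shaker is upright and empty, and the dial is open with its tab on the far side.

```bash
python3 -c "
from h import *
print(r.close_job())"
```

```text
the job is handed in; nothing more can be done
None
```

The job is handed in after 32.6 s: all four balls are in the upright basket under the spout, the shaker is back upright and empty, and the dial is open; I didn't re-measure the bystanders, and no verdict came back.

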